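# Point out the tin that still needs its lid

### The job

Show the packer what is left to close: with the hand empty and the fingertips downward, point at the only open tin on the tray (its balm shows, and it stands lower than the closed ones) by holding the fingertips one or two centimetres above its middle, still, for about two seconds; then point in the same way at the lid lying by itself on the table. Touch, move or lift nothing, pass high over the closed tins and the timer so that you point at nothing else, and finish with the hand raised a good 20 cm above the table.

Things in the scene. Friction and masses are not known exactly. Their poses are not given: they have to be found in the camera images.
- open_tin: the one tin on the tray without a lid: round bamboo sleeve, 70 mm across and 24 mm high, with a narrower metal cup (58 mm across) rising to 31 mm and filled level with balm (its colour varies: pink, peach, cream or yellowish); its top is smooth, narrower and 10 mm lower than those of the closed tins. Origin: centre of the underside, z up.
- open_tin_top (a point): centre of the balm on top of the open tin, 31 mm above its underside (37 mm above the table, since the tray floor is 6 mm thick)
- loose_lid: the only lid lying by itself on the table to the left of the tray: a round bamboo lid with a white disc inside its rim, 70 mm across, 17 mm high. Origin: centre of the underside, z up. The round dial timer may stand nearer to or farther from the robot than the lid.
- loose_lid_top (a point): centre of the lid's top, 17 mm above the table
- tray: grey plastic tray, 200 mm (x) by 290 mm (y) with wire steel grips adding 16 mm at each y end, floor 6 mm thick, lip 14 mm high, fixed to the table. It carries six tins in two rows of three, 90 mm apart, the open one in any of the six places. Origin: centre of the underside.
- closed_tin_1: a tin on the tray with its bamboo lid on, a white disc inside a raised bamboo rim on top, no balm to be seen: 70 mm across, 41 mm high. Origin: centre of the underside.
- closed_tin_2: a tin on the tray with its bamboo lid on, a white disc inside a raised bamboo rim on top, no balm to be seen: 70 mm across, 41 mm high. Origin: centre of the underside.
- closed_tin_3: a tin on the tray with its bamboo lid on, a white disc inside a raised bamboo rim on top, no balm to be seen: 70 mm across, 41 mm high. Origin: centre of the underside.
- closed_tin_4: a tin on the tray with its bamboo lid on, a white disc inside a raised bamboo rim on top, no balm to be seen: 70 mm across, 41 mm high. Origin: centre of the underside.
- closed_tin_5: a tin on the tray with its bamboo lid on, a white disc inside a raised bamboo rim on top, no balm to be seen: 70 mm across, 41 mm high. Origin: centre of the underside.
- timer: round white dial timer with a red bar grip, 64 mm across, 38 mm high, loose, on the table left of the tray. (Unlisted, and also not to be touched: a palette knife and a marker near the front edge, tweezers at the back left, all under 20 mm high; a heat gun on a stand at the right front corner.) Origin: centre of the underside.

How it is judged:
By the outcome, as a careful person would: the job done as asked, in the order asked, and still so for the second after the job is handed in, with the robot touching nothing.
It also fails if it takes over 43 s, if anything falls off the work surface, if the arm or the gripper's body presses on something with over 40 N, if the wrist force passes 120 N, or if a joint passes its speed limit or range.

### The arm

A 6-joint arm with a two-finger parallel gripper is mounted at the origin on a cart in front of the work surface, level with it; the furniture and walls round the work are solid. World frame = base frame: x ahead of the robot, y to its left, z up, the work surface at z = 0. Lengths are in mm, angles in rad, forces in N, time in s.
With the tool pointing down it reaches from about 225 to 725 mm from the base axis. Payload 3.1 kg.
Tool frame: the origin (TCP) lies between the finger pads, 19 mm behind the fingertips; this is the grasp point; z points along the fingers, y is the line along which they close (so a half turn about z gives the same grasp; the last joint's range is limited). The gripper opens to 85 mm and grips with 20 to 120 N. Pads are 22 mm wide; open, the fingers measure 114 mm over their backs; the gripper's body (76 mm by 85 mm) begins 54 mm behind the grasp point. The pads swing forward as they close: fully open they stand 13 mm farther back than shut.
Start: joints at [-1.458, 0.048, 0.099, 1.622, 0, 1.443], TCP at [125.187, -509.849, 250.012] pointing down, gripper open.
Joint ranges: [-2.91, 2.91], [-0.99, 1.94], [-1.21, 1.42], [-2.12, 2.29], [-1.49, 1.47], [-3.14, 3.14]. Speed limits (rad/s): [2.79, 2.79, 3.14, 3.14, 3.14, 3.14].

### API

Orientations are given as a 3x3 rotation matrix whose columns are the frame's x, y, z axes.
In Python, from bench import bot gives the robot as it stands.
- The arm moves only by the shell command python3 nudge.py 'ROWS' [FORCE]. ROWS is a JSON list of rows, 1 to 8 of them, each an object with the fields finger_gap (the opening from 0.0 (shut) to 1.0 (fully open)), x, y, z (the shift in shares of 750 mm (1.0 is 750 mm)), rx, ry, rz (a rotation vector in a scale on which 1.0 is 2 pi rad); a field left out counts as zero (the opening has to be given); each row is the pose to reach, as a shift and turn from the pose commanded when the command began, along the tool's axes at that moment; what a row does not reach only later rows make up. A row lasts 1/10 s, in which the tool goes at most 50 mm and 0.15 rad, less where a joint would pass 70% of its speed; a pose out of reach is approached as far as the arm can. The fingers move at their own pace and stop on an object; FORCE is the grip in N (left out, the last holds). Time passes only in rows, so rows that do not move let the fingers close. It prints the time, the measured TCP pose, the force, the opening and the grip force at its end. No shift or turn number may pass 1 either way. Input that does not fit is refused with a message, and nothing moves.
- bot.sense(): the state, without advancing time (a new reading comes with each control period).
- bot.snapshot(name): name is "scene" or "top"; returns a dict with "color" (384x512x3 uint8, red, green, blue), "vertical_fov" (degrees; the focal length in pixels is half the picture's height over the tangent of half this angle, whatever the lens; pixels are square), "cx", "cy" (the principal point, pixels), "world_to_cam" (4x4, takes a point from world to camera coordinates). Camera axes: x right, y up, looking along -z (the intrinsics and any distortion apply to the point x, -y, -z); pixel columns grow to the right and rows downward; lengths in mm; the calibration is good to about 2 mm. A picture is of the moment at which its call begins. There is no depth.
- bot.close_job(): hands the job in; it is judged then, once.
The state is a dict: "clock": time; "qpos": joint angles; "dq": joint speeds; "joint_torque": joint torques, N m; "eef_pos": TCP position; "eef_rot": TCP orientation; "wrist_force": force on the tool from outside, world axes, zero at the start; "torque": the same for the moment, N m; "width": opening from 0.0 (shut) to 1.0 (fully open); "grasp_force": force on a finger pad.
Only numpy, scipy, OpenCV 4.12 (cv2) and the standard library are available. Lean on these libraries where they do the work, as an engineer would, in place of code of your own. Each camera call takes 0.05 s, during which the arm holds its last target. There are 200 camera calls.

## Working session

There is one attempt and no reset: what is moved stays moved. The work goes in short steps, Python scripts to look and compute and a shell command to move; the robot and the scene stay as the last step left them, time stands still between calls to the robot, and variables do not carry over. Pictures are saved under pics/ and viewed, at most 10 in all, crops included, and the job is handed in when it is done.

```bash
mkdir -p pics; ls
python3 - <<'E'
from bench import bot
import cv2,pickle
d={}
for n in("scene","top"):
    s=bot.snapshot(n);d[n]=s
    cv2.imwrite(f"pics/{n}0.png",s["color"][:,:,::-1])
    print(n,{k:v for k,v in s.items() if k!="color"})
pickle.dump(d,open("s.pkl","wb"))
s=bot.sense();print(s["clock"],s["eef_pos"],s["eef_rot"],s["width"])
E
```

```text
bench.py
nudge.py
pics
scene {'vertical_fov': 44.24034944208561, 'cx': 255.83974189340623, 'cy': 182.15040061280766, 'world_to_cam': array([[ 8.56889009e-01, -5.14970791e-01, -2.33733004e-02,
        -4.69809960e+02],
       [ 3.19278428e-01,  4.94575595e-01,  8.08366418e-01,
        -2.65514070e+02],
       [-4.04725230e-01, -7.00142890e-01,  5.88215456e-01,
        -7.10677223e+02],
       [ 0.00000000e+00,  0.00000000e+00,  0.00000000e+00,
         1.00000000e+00]])}
top {'vertical_fov': 51.52249086259116, 'cx': 256.72067209201487, 'cy': 194.77930144096848, 'world_to_cam': array([[ 9.54648244e-03, -9.99701340e-01, -2.24965526e-02,
         5.66118859e+01],
       [ 9.98373404e-01,  8.26436028e-03,  5.64114045e-02,
        -5.68495941e+02],
       [-5.62086370e-02, -2.29984902e-02,  9.98154126e-01,
        -9.16769684e+02],
       [ 0.00000000e+00,  0.00000000e+00,  0.00000000e+00,
         1.00000000e+00]])}
0.1 [ 125.11245346 -509.35845497  248.91376988] [[ 9.71154179e-01  2.38452268e-01 -2.75481993e-04]
 [ 2.38452313e-01 -9.71151935e-01  2.10094701e-03]
 [ 2.33440709e-04 -2.10603279e-03 -9.99997755e-01]] 1.0013346584828595
```

View pics/top0.png

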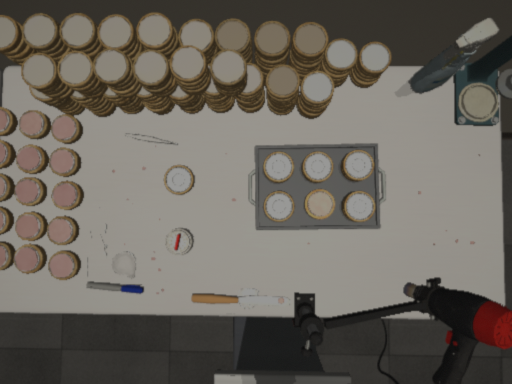

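View pics/scene0.png

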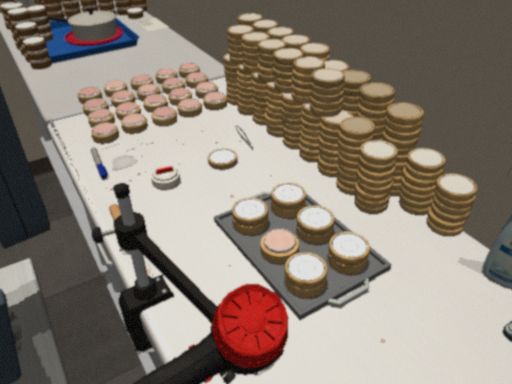

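The top view shows the open tin with peach balm at about (320,204), in the middle of the near row. The loose lid is at (179,180) and the timer at (179,242), nearer the robot. In the scene view the balm is at (280,243), the lid at (222,158) and the timer at (165,177). Next I'll measure from both views.

```bash
cat > m.py <<'E'
import numpy as np,cv2,pickle
d=pickle.load(open("s.pkl","rb"))
def cam(n):
    s=d[n];f=192/np.tan(np.radians(s["vertical_fov"]/2));return s,f,s["world_to_cam"]
def ray(n,p):
    s,f,T=cam(n);v=np.array([(p[0]-s["cx"])/f,-(p[1]-s["cy"])/f,-1]);R=T[:3,:3]
    return -R.T@T[:3,3],R.T@v/np.linalg.norm(v)
def plane(n,p,z):
    o,v=ray(n,p);return o+v*(z-o[2])/v[2]
def tri(a,b):
    (o,v),(q,w)=ray("top",a),ray("scene",b)
    t=np.linalg.lstsq(np.c_[v,-w],q-o,rcond=None)[0];A,B=o+v*t[0],q+w*t[1]
    return (A+B)/2,np.linalg.norm(A-B)
def blob(n,seed,r,smin):
    # largest saturated (bamboo or balm) contour near the seed; filled outline ellipse
    x,y=seed;c=cv2.cvtColor(d[n]["color"],cv2.COLOR_RGB2HSV)[y-r:y+r,x-r:x+r]
    m=((c[...,1]>smin)&(c[...,2]>60)&(c[...,0]<30)).astype(np.uint8)
    cs,_=cv2.findContours(m,cv2.RETR_EXTERNAL,cv2.CHAIN_APPROX_NONE)
    e=cv2.fitEllipse(max(cs,key=cv2.contourArea))
    return (e[0][0]+x-r,e[0][1]+y-r),e[1]
E
python3 - <<'E'
from m import *
np.set_printoptions(precision=1,suppress=True)
for n,ps in(("top",[(320,204),(179,180)]),("scene",[(280,243),(222,158)])):
    for p,h in zip(ps,(37,17)):
        for s in(50,80): 
            e=blob(n,p,22,s);print(n,s,np.array(e[0]),np.array(e[1]),plane(n,e[0],h))
    im=d[n]["color"]
    cr=[cv2.resize(im[y-24:y+24,x-24:x+24],(384,384),interpolation=cv2.INTER_NEAREST)for x,y in ps]
    cv2.imwrite(f"pics/c_{n}.png",np.hstack(cr)[:,:,::-1])
cv2.imwrite("pics/c.png",cv2.resize(np.vstack([cv2.imread("pics/c_top.png"),cv2.imread("pics/c_scene.png")]),(576,576)))
for h in (37,): print(plane("top",(320,204),h),plane("scene",(280,241),h))
print(plane("top",(179,180),17),plane("scene",(222,157),17))
E
```

```text
top 50 [319.2 203.8] [30.3 30.7] [547.3 -81.8  37. ]
top 80 [319.3 203.6] [29.5 29.9] [547.7 -81.9  37. ]
top 50 [178.6 179.4] [29.1 29.4] [602.9 246.6  17. ]
top 80 [178.4 179.3] [27.6 28.1] [603.1 247.   17. ]
scene 50 [281.2 244.1] [35.5 47. ] [543.5 -97.4  37. ]
scene 80 [279.5 244.8] [35.6 36.8] [539.8 -97.3  37. ]
scene 50 [222.1 156.9] [21.2 27.3] [601.  241.4  17. ]
scene 80 [222.3 157.1] [19.8 26.4] [600.9 240.3  17. ]
[546.9 -83.5  37. ] [546.  -89.5  37. ]
[601.4 245.5  17. ] [600.6 241.1  17. ]
```

View pics/c.png

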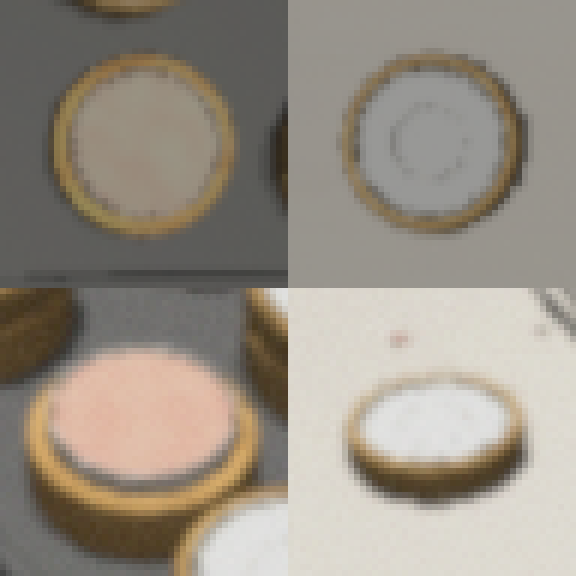

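The crops show the peach balm disc inside the bamboo sleeve, centred at about (319.5,203) in top and (279.3,239.2) in scene. The lid's white disc is centred at about (178.3,179.3) and (221.8,156.1). Next I'll segment these inner discs, triangulate them, and measure the timer and closed tins as a check.

```bash
cat >> m.py <<'E'
def disc(n,seed,tol,r=22):
    # connected top surface of like colour round the seed
    im=np.ascontiguousarray(cv2.medianBlur(d[n]["color"],3));m=np.zeros((386,514),np.uint8)
    cv2.floodFill(im,m,seed,0,(tol,)*3,(tol,)*3,4|cv2.FLOODFILL_MASK_ONLY|cv2.FLOODFILL_FIXED_RANGE|(255<<8))
    cs,_=cv2.findContours(m[1:-1,1:-1],cv2.RETR_EXTERNAL,cv2.CHAIN_APPROX_NONE)
    e=cv2.fitEllipse(cv2.convexHull(max(cs,key=cv2.contourArea)));return e[0],e[1]
E
python3 - <<'E'
from m import *
np.set_printoptions(precision=1,suppress=True)
for nm,a,b,hand in(("tin",(320,204),(280,241),((319.5,203),(279.3,239.2))),("lid",(175,184),(222,156),((178.3,179.3),(221.8,156.1)))):
  for tol in(20,28,36):
    A,B=disc("top",a,tol),disc("scene",b,tol)
    print(nm,tol,np.array(A).ravel(),np.array(B).ravel(),*tri(A[0],B[0]))
  print("hand",*tri(*hand))
  h=37 if nm=="tin" else 17
  print(plane("top",hand[0],h),plane("scene",hand[1],h))
print("timer",plane("top",(179,241),38),"closed",plane("top",(279,206),47),plane("top",(359,206),47),plane("top",(318,166),47))
E
```

```text
tin 20 [319.9 203.6  23.4  24.1] [279.1 239.5  19.3  29.2] [548.  -83.6  34.9] 0.10500868205256393
tin 28 [320.  203.5  24.6  24.8] [279.  239.5  19.6  30.2] [548.  -83.7  35.2] 0.4955005395855762
tin 36 [320.  203.6  25.2  25.5] [278.9 239.5  20.   31.1] [547.7 -83.7  35.4] 0.388719644101633
hand [549.2 -82.7  34.4] 0.2341996939966798
[549.2 -82.4  37. ] [547.6 -84.9  37. ]
lid 20 [178.1 179.2  23.2  23.7] [221.9 155.9  11.7  22.3] [603.6 247.9  15.3] 0.44910257736976134
lid 28 [178.2 179.3  23.9  24.4] [222.  155.9  11.8  22.7] [603.4 247.6  15.4] 0.6071367700911999
lid 36 [178.2 179.3  24.2  24.7] [221.9 156.   12.5  23. ] [603.4 247.8  15.1] 0.46143871536526165
hand [603.3 247.6  15. ] 0.15100873338316212
[603.  247.2  17. ] [602.  244.8  17. ]
timer [459.4 238.   38. ] closed [541.2  10.3  47. ] [ 542.8 -169.8   47. ] [632.9 -77.6  47. ]
```

Both points agree to within a few mm: tin top (548,-84,35) and lid top (603,247,15). The black and red object at lower right may stand in the arm's path, so I need its height and position before moving.

Run:
```python
from m import *
np.set_printoptions(precision=0,suppress=True)
def pr(n,P):
    s,f,T=cam(n);p=T[:3,:3]@np.array(P,float)+T[:3,3];return np.array([s["cx"]+f*p[0]/-p[2],s["cy"]-f*p[1]/-p[2]])
for P in[(0,0,0),(0,0,300),(125,-510,250),(125,-510,350),(0,-250,400)]:print(P,pr("top",P),pr("scene",P))
for n,c in(("top",(260,250,252,134)),("scene",(80,170,220,214))):
    x,y,w,h=c;cv2.imwrite(f"pics/g_{n}.png",cv2.convertScaleAbs(cv2.resize(d[n]["color"][y:y+h,x:x+w,::-1],None,fx=3,fy=3 if n=="top" else 2.75),alpha=1.6))
```

```text
(0, 0, 0) [281. 441.] [-56. 359.]
(0, 0, 300) [289. 550.] [-166.  202.]
(125, -510, 250) [594. 455.] [ 61. 689.]
(125, -510, 350) [653. 498.] [ -2. 646.]
(0, -250, 400) [488. 621.] [-295.  286.]
```

View pics/g_top.png

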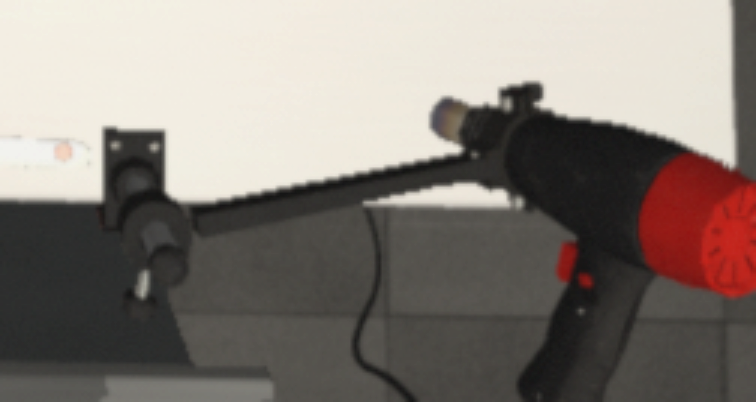

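View pics/g_scene.png

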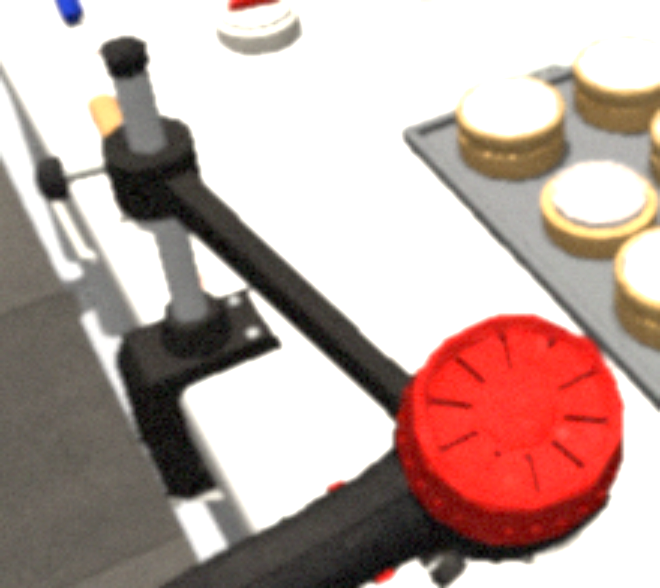

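The crops show a clamp post at the front edge with its cap at (316,339) top and (121,189) scene. A boom runs from it to a hanging heat gun whose red rear is at (505,330) top and (250,321) scene. I'll triangulate these.

Run:
```python
from m import *
np.set_printoptions(precision=0,suppress=True)
for k,a,b in(("post",(316,339),(120.7,189)),("boom0",(327,323),(142,240)),("boom1",(415,302),(213,305)),("red",(505,330),(250,321)),("redleft/top edge",(488,301),(267,287))):print(k,*tri(a,b))
for z in(100,150,200):print(z,plane("top",(410,289),z),plane("top",(440,384),z))
```

```text
post [302. -51. 229.] 1.3642064185106104
boom0 [309. -82. 152.] 0.09823369391029588
boom1 [ 348. -249.  156.] 12.256779509408455
red [ 331. -363.  260.] 0.524294876215495
redleft/top edge [ 373. -335.  256.] 10.258920974563468
100 [ 369. -263.  100.] [ 176. -322.  100.]
150 [ 377. -245.  150.] [ 196. -300.  150.]
200 [ 386. -227.  200.] [ 216. -279.  200.]
```

The heat gun fills roughly x 200–420, y −210…−400 and reaches about z 300. The post at (302,−51) reaches z 232. I'll shut the fingers and rise well above both before moving across.

The manual's scale: shifts go in shares of 750 mm and turns go in shares of 2 pi rad. Converting my numbers, -200 mm / 750 = -0.2667, -180 mm / 750 = -0.24.

```bash
python3 nudge.py '[{"finger_gap":0, "z":-0.04}, {"finger_gap":0, "z":-0.0933}, {"finger_gap":0, "z":-0.1467}, {"finger_gap":0, "z":-0.2}, {"finger_gap":0, "z":-0.24}, {"finger_gap":0, "z":-0.2667}, {"finger_gap":0, "z":-0.2667}, {"finger_gap":0, "z":-0.2667}]'; python3 -c "
from bench import bot
s=bot.sense();print(s['qpos'],s['eef_pos'],s['eef_rot'])"
```

```text
clock: 0.9
eef_pos: [125.3, -510.3, 449.3]
eef_rot: [[0.971, 0.238, -0.0], [0.238, -0.971, 0.0], [0.0, -0.0, -1.0]]
wrist_force: [0.3, 0.3, -0.3]
width: -0.001
grasp_force: 0.0
[-1.45778182e+00  2.26812476e-01  7.16885820e-01  2.06121028e+00
  2.66472854e-05  1.44302265e+00] [ 125.25111038 -510.26072148  449.2758717 ] [[ 9.71150322e-01  2.38468136e-01 -1.19345271e-05]
 [ 2.38468126e-01 -9.71150264e-01  3.41440832e-04]
 [ 6.98325398e-05 -3.34436379e-04 -9.99999942e-01]]
```

To row units: 260 mm / 750 = 0.3467, 230 mm / 750 = 0.3067, -1.05 rad / 6.2832 = -0.1671.

```bash
python3 nudge.py '[{"finger_gap":0, "x":0.0333, "y":-0.02, "rz":-0.0159}, {"finger_gap":0, "x":0.08, "y":-0.048, "rz":-0.0382}, {"finger_gap":0, "x":0.1267, "y":-0.076, "rz":-0.0605}, {"finger_gap":0, "x":0.1733, "y":-0.1053, "rz":-0.0828}, {"finger_gap":0, "x":0.22, "y":-0.1333, "rz":-0.105}, {"finger_gap":0, "x":0.2667, "y":-0.1613, "rz":-0.1273}, {"finger_gap":0, "x":0.3067, "y":-0.1867, "rz":-0.1496}, {"finger_gap":0, "x":0.3467, "y":-0.2107, "rz":-0.1671}]'
python3 - <<'E'
from bench import bot
import numpy as np
s=bot.sense();print(s['qpos'],s['eef_pos']);print(s['eef_rot'].T@(np.array([547.5,-83.5,300])-s['eef_pos']))
E
```

```text
clock: 1.7
eef_pos: [340.6, -292.6, 447.6]
eef_rot: [[0.271, 0.963, -0.003], [0.963, -0.271, 0.003], [0.002, -0.003, -1.0]]
wrist_force: [-0.4, -0.3, -0.3]
width: -0.0
grasp_force: 0.0
[-8.59381466e-01  1.30315581e-02  4.76684717e-01  2.03838460e+00
  2.64757880e-05  9.86051643e-01] [ 340.59277615 -292.64599305  447.63764189]
[257.09663073 142.915716   147.73604698]
```

To row units: 256 mm / 750 = 0.3413, 230 mm / 750 = 0.3067.

```bash
python3 nudge.py '[{"finger_gap":0, "x":0.0467, "y":0.0253}, {"finger_gap":0, "x":0.1, "y":0.056}, {"finger_gap":0, "x":0.1533, "y":0.0853}, {"finger_gap":0, "x":0.2067, "y":0.1147}, {"finger_gap":0, "x":0.26, "y":0.144}, {"finger_gap":0, "x":0.3067, "y":0.1707}, {"finger_gap":0, "x":0.3413, "y":0.1893, "z":0.04}, {"finger_gap":0, "x":0.3413, "y":0.1893, "z":0.0933}]'; python3 nudge.py '[{"finger_gap":0, "z":0.0533}, {"finger_gap":0, "z":0.1067}, {"finger_gap":0, "z":0.16}, {"finger_gap":0, "z":0.2}, {"finger_gap":0, "z":0.2333}, {"finger_gap":0, "z":0.2533}, {"finger_gap":0, "z":0.2667}, {"finger_gap":0, "z":0.2667}]'
python3 - <<'E'
from bench import bot
import numpy as np,cv2
s=bot.sense();print(s['qpos'],s['eef_pos']);print(s['eef_rot'].T@(np.array([547.5,-83.5,71])-s['eef_pos']))
a=bot.snapshot("scene")["color"][100:350,150:400,::-1];b=bot.snapshot("top")["color"][100:300,220:420,::-1]
cv2.imwrite("pics/v1.png",np.hstack([cv2.resize(x,(400,400),interpolation=cv2.INTER_CUBIC) for x in(a,b)]))
E
```

```text
clock: 2.5
eef_pos: [550.0, -84.8, 377.3]
eef_rot: [[0.272, 0.962, 0.001], [0.962, -0.272, 0.001], [0.001, 0.001, -1.0]]
wrist_force: [1.8, -1.2, 0.3]
width: 0.001
grasp_force: 0.0
clock: 3.3
eef_pos: [546.0, -87.3, 177.9]
eef_rot: [[0.276, 0.961, -0.003], [0.961, -0.276, 0.001], [0.0, -0.004, -1.0]]
wrist_force: [0.2, 0.6, 0.2]
width: -0.002
grasp_force: 0.0
[-2.79796763e-01  1.19729578e-01  3.24806180e-02  1.48712236e+00
  8.07748566e-06  1.57103514e+00] [545.99498804 -87.273691   177.92781732]
[  4.04188677   0.78563867 106.92572115]
```

View pics/v1.png

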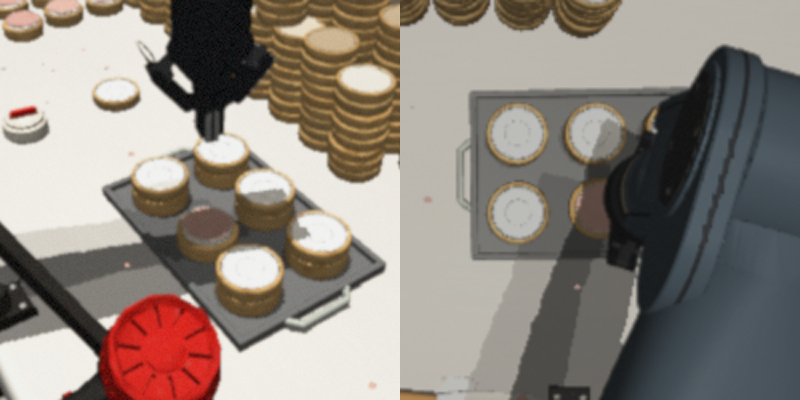

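The view shows the shut fingers above the open tin, with the tips at about (281,186) in scene. I'll work out their height from that ray.

Run:
```python
from m import *
from bench import bot
o,v=ray("scene",(281,186.5));p=np.array([546,-87.])
t=np.dot(p-o[:2],v[:2])/np.dot(v[:2],v[:2]);print(o+v*t)
s=bot.sense();print(s['eef_pos'],s['eef_rot'].T@(np.array([547.5,-83.5,72])-s['eef_pos']))
```

```text
[547.88789257 -88.26421216 157.19750236]
[547.62376914 -87.73895726 180.85216086] [  4.03556671  -1.43874572 108.85045343]
```

The tips are about 20 mm below the TCP, which matches the given 19 mm. I'll descend to about 15 mm above the balm and hold.

To row units: 108 mm / 750 = 0.144, 104 mm / 750 = 0.1387.

```bash
python3 nudge.py '[{"finger_gap":0, "x":0.004, "y":-0.0013, "z":0.0333}, {"finger_gap":0, "x":0.0053, "y":-0.0013, "z":0.0667}, {"finger_gap":0, "x":0.0053, "y":-0.0013, "z":0.0933}, {"finger_gap":0, "x":0.0053, "y":-0.0013, "z":0.1133}, {"finger_gap":0, "x":0.0053, "y":-0.0013, "z":0.1293}, {"finger_gap":0, "x":0.0053, "y":-0.0013, "z":0.1387}, {"finger_gap":0, "x":0.0053, "y":-0.0013, "z":0.144}, {"finger_gap":0, "x":0.0053, "y":-0.0013, "z":0.144}]'
python3 - <<'E'
from bench import bot
import numpy as np,cv2
a=bot.snapshot("scene")["color"][150:300,200:350,::-1]
cv2.imwrite("pics/v2.png",cv2.resize(a,(500,500),interpolation=cv2.INTER_CUBIC))
s=bot.sense();print(s['eef_pos'],s['dq'],s['wrist_force'],s['eef_rot'].T@(np.array([547.5,-83.5,72])-s['eef_pos']))
E
```

```text
clock: 4.2
eef_pos: [547.5, -83.6, 72.1]
eef_rot: [[0.276, 0.961, 0.0], [0.961, -0.276, -0.0], [-0.0, 0.0, -1.0]]
wrist_force: [0.2, 0.4, 0.3]
width: -0.002
grasp_force: 0.0
[547.74520725 -83.62819568  72.53452473] [-0.00133042 -0.00636456  0.00749656  0.00183831 -0.00029057  0.00017403] [ 0.01752826 -0.92224116 -0.4007784 ] [ 0.05543198 -0.27153961  0.53429482]
```

View pics/v2.png

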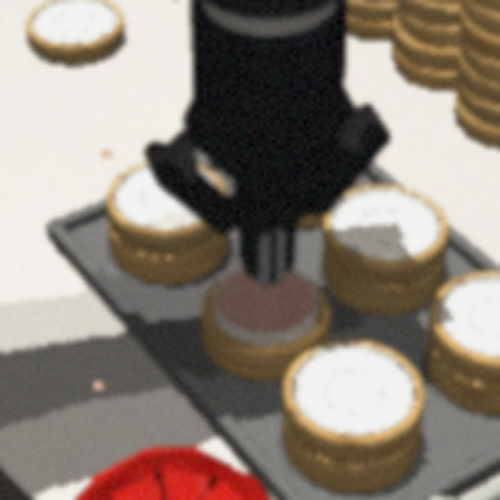

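The tips sit just above the middle of the balm, at about (280,234) with the balm centre near (279,239). I'll hold there for about 2.4 s.

To row units: -230 mm / 750 = -0.3067, -215 mm / 750 = -0.2867.

```bash
for i in 1 2 3; do python3 nudge.py '[{"finger_gap":0}, {"finger_gap":0}, {"finger_gap":0}, {"finger_gap":0}, {"finger_gap":0}, {"finger_gap":0}, {"finger_gap":0}, {"finger_gap":0}]' | head -2; done
python3 nudge.py '[{"finger_gap":0, "z":-0.0267}, {"finger_gap":0, "z":-0.08}, {"finger_gap":0, "z":-0.1333}, {"finger_gap":0, "z":-0.1867}, {"finger_gap":0, "z":-0.24}, {"finger_gap":0, "z":-0.2867}, {"finger_gap":0, "z":-0.3067}, {"finger_gap":0, "z":-0.3067}]'
python3 - <<'E'
from bench import bot
import numpy as np
s=bot.sense();print(s['eef_rot'].T@(np.array([603,247.,52])-s['eef_pos']))
E
```

```text
clock: 5.05
eef_pos: [547.3, -83.5, 72.0]
clock: 5.85
eef_pos: [547.4, -83.5, 72.0]
clock: 6.65
eef_pos: [547.4, -83.5, 72.0]
clock: 7.45
eef_pos: [548.7, -83.9, 305.8]
eef_rot: [[0.276, 0.961, 0.007], [0.961, -0.276, -0.002], [0.0, 0.007, -1.0]]
wrist_force: [0.0, 0.5, -0.4]
width: -0.002
grasp_force: 0.0
[332.96994106 -41.04117517 253.50802028]
```

To row units: 333 mm / 750 = 0.444, 300 mm / 750 = 0.4.

```bash
python3 nudge.py '[{"finger_gap":0, "x":0.04, "y":-0.0053}, {"finger_gap":0, "x":0.1, "y":-0.012}, {"finger_gap":0, "x":0.16, "y":-0.02}, {"finger_gap":0, "x":0.22, "y":-0.0267}, {"finger_gap":0, "x":0.28, "y":-0.0347}, {"finger_gap":0, "x":0.34, "y":-0.0413}, {"finger_gap":0, "x":0.4, "y":-0.0493}, {"finger_gap":0, "x":0.444, "y":-0.0533}]'; python3 nudge.py '[{"finger_gap":0, "z":0.04}, {"finger_gap":0, "z":0.0933}, {"finger_gap":0, "z":0.1467}, {"finger_gap":0, "z":0.1867}, {"finger_gap":0, "z":0.22}, {"finger_gap":0, "z":0.24}, {"finger_gap":0, "z":0.24}, {"finger_gap":0, "z":0.24}]'
python3 - <<'E'
from bench import bot
import numpy as np
s=bot.sense();print(s['qpos'],s['eef_rot'].T@(np.array([603,247.,52])-s['eef_pos']))
E
```

```text
clock: 8.25
eef_pos: [600.2, 250.4, 299.4]
eef_rot: [[0.275, 0.962, -0.003], [0.962, -0.275, -0.0], [-0.001, -0.003, -1.0]]
wrist_force: [0.2, -0.8, 0.1]
width: 0.001
grasp_force: 0.0
clock: 9.05
eef_pos: [600.9, 247.5, 122.0]
eef_rot: [[0.276, 0.961, -0.0], [0.961, -0.276, -0.0], [-0.0, -0.0, -1.0]]
wrist_force: [-0.3, -0.0, -0.5]
width: -0.002
grasp_force: 0.0
[ 2.87600273e-01  3.82229490e-01  2.34068267e-01  1.42291898e+00
 -2.02136957e-06  2.13850770e+00] [ 0.09721313  2.17267844 70.04476519]
```

To row units: 70 mm / 750 = 0.0933, 68 mm / 750 = 0.0907.

```bash
python3 nudge.py '[{"finger_gap":0, "y":0.0027, "z":0.0267}, {"finger_gap":0, "y":0.0027, "z":0.0507}, {"finger_gap":0, "y":0.0027, "z":0.0693}, {"finger_gap":0, "y":0.0027, "z":0.0827}, {"finger_gap":0, "y":0.0027, "z":0.0907}, {"finger_gap":0, "y":0.0027, "z":0.0933}, {"finger_gap":0, "y":0.0027, "z":0.0933}, {"finger_gap":0, "y":0.0027, "z":0.0933}]'
python3 - <<'E'
from bench import bot
import numpy as np,cv2
a=bot.snapshot("scene")["color"][80:230,140:290,::-1]
cv2.imwrite("pics/v3.png",cv2.resize(a,(500,500),interpolation=cv2.INTER_CUBIC))
E
```

```text
clock: 9.85
eef_pos: [603.4, 247.2, 52.9]
eef_rot: [[0.276, 0.961, 0.001], [0.961, -0.276, 0.0], [0.001, 0.001, -1.0]]
wrist_force: [0.3, -0.2, 0.5]
width: -0.001
grasp_force: 0.0
```

View pics/v3.png

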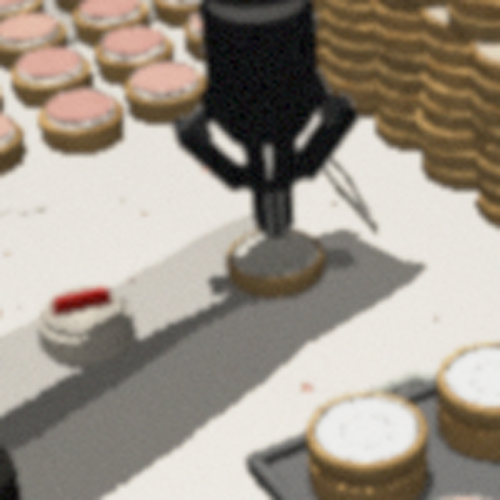

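The tips are above the middle of the lid, at crop (275,232) with the lid's disc centred near (276,255). Nothing is being touched. I'll hold for 2.4 s, rise, and hand in.

To row units: -245 mm / 750 = -0.3267, -235 mm / 750 = -0.3133.

```bash
for i in 1 2 3; do python3 nudge.py '[{"finger_gap":0}, {"finger_gap":0}, {"finger_gap":0}, {"finger_gap":0}, {"finger_gap":0}, {"finger_gap":0}, {"finger_gap":0}, {"finger_gap":0}]' | head -2; done
python3 nudge.py '[{"finger_gap":0, "z":-0.0267}, {"finger_gap":0, "z":-0.08}, {"finger_gap":0, "z":-0.1333}, {"finger_gap":0, "z":-0.1867}, {"finger_gap":0, "z":-0.24}, {"finger_gap":0, "z":-0.2867}, {"finger_gap":0, "z":-0.3133}, {"finger_gap":0, "z":-0.3267}]'
python3 nudge.py '[{"finger_gap":0}, {"finger_gap":0}, {"finger_gap":0}, {"finger_gap":0}]'
python3 -c "
from bench import bot
print(bot.close_job())"
```

```text
clock: 10.7
eef_pos: [602.8, 247.1, 52.0]
clock: 11.5
eef_pos: [602.9, 247.0, 52.0]
clock: 12.3
eef_pos: [602.9, 247.0, 52.0]
clock: 13.1
eef_pos: [603.7, 247.3, 300.9]
eef_rot: [[0.276, 0.961, 0.005], [0.961, -0.276, 0.002], [0.003, 0.005, -1.0]]
wrist_force: [-0.6, -0.1, -0.5]
width: 0.001
grasp_force: 0.0
clock: 13.5
eef_pos: [602.4, 246.9, 295.4]
eef_rot: [[0.276, 0.961, -0.003], [0.961, -0.276, -0.001], [-0.001, -0.002, -1.0]]
wrist_force: [0.1, -0.1, -0.9]
width: -0.0
grasp_force: 0.0
the job is handed in; nothing more can be done
None
```

I pointed at the open tin and then at the loose lid, each for about 2.4 s with the fingertips roughly 15 mm above the middle, touched nothing, and handed the job in at 13.5 s with the fingertips about 275 mm above the table; no verdict was returned.

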